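# Thread the return spring over the valve stem

### The job

Take the long coil spring and thread it, upright, down over the slim valve stem until its lower end sits fully home on the round flange, then let go. Lower it under control all the way rather than letting it drop down the stem, and leave the short spring standing where it is.

Things in the scene. Friction and masses are not known exactly. Their poses are not given: they have to be found in the camera images.
- long_spring_mid (a point): Centre (half-way up, on the axis) of the long compression spring: bare dark steel wire 4 mm thick, 6 open turns, a flat closed coil at each end, outside diameter 44 mm, inside 36 mm, 64 mm long, 110 g. Stands loose and upright on the bench (this point 32 mm up). Practically rigid when gripped round its outside. z is its axis; both ends are alike, any yaw will do.
- slim_stem_seat (a point): Centre of the top of the flange the spring must sit on, 30 mm above the bench. From it the slim steel stem rises along z: 16 mm diameter, 65 mm tall, its last 12 mm tapering to a 6 mm tip. Flange 60 mm across, 18 mm thick, on an 80 x 80 x 12 mm fixed grey base. 10 mm play all round inside the spring; a coil caught on the tip comes free if raised a little and twisted slightly.
- short_spring_mid (a point): Centre (half-way up) of the short spring, a bystander to be left alone: same wire and diameters as the long one, but only 36 mm long, so this point is 18 mm above the bench. It stands loose and upright on the bench.
- thick_stem_seat (a point): Centre of the top face of the flange of the other valve stem, a bystander on the same kind of fixed base and flange (flange top 30 mm above the bench): its stem is 44 mm in diameter and 55 mm tall above the flange, too thick for either spring.
Things that resemble listed ones, but are neither listed nor needed, are in the scene too. What is shaped like the part that bears slim_stem_seat but blue or purple is not meant.

How it is judged:
At the end, for the whole second after the job is handed in: The long spring stands round the slim stem, released and at rest: its centre within 13 mm of the stem's axis and 28 to 35 mm above the flange (that is, its lower end on the flange, within 3 mm), its axis within 0.15 rad of the stem's (horizontal distance between long_spring_mid and slim_stem_seat below 0.013 m and z of long_spring_mid in the frame of slim_stem_seat between 0.028 and 0.035 m and angle between the z axis of long_spring_mid and the z axis of slim_stem_seat, either way round below 0.15 rad and linear speed of long_spring below 0.02 m/s); the robot touches nothing.
It fails at once if the long spring falls down the stem (faster than 0.45 m/s while the stem is inside it) instead of being lowered (horizontal distance between long_spring_mid and slim_stem_seat below 0.02 m and z of long_spring_mid in the frame of slim_stem_seat below 0.09 m and linear speed of long_spring above 0.45 m/s).
It fails at once if the short spring is moved by more than 30 mm (distance of short_spring_mid from where it was at the start of the episode above 0.03 m).
It also fails if it takes over 38 s, if anything falls off the work surface, if the arm or the gripper's body presses on something with over 40 N, if the wrist force passes 120 N, or if a joint passes its speed limit or range.

### The arm

A 7-joint arm with a two-finger parallel gripper is mounted at the origin on the work surface. World frame = base frame: x ahead of the robot, y to its left, z up, the work surface at z = 0. Lengths are in m, angles in rad, forces in N, time in s.
With the tool pointing down it reaches from about 0.425 to 1.025 m from the base axis. Payload 3.6 kg.
Tool frame: the origin (TCP) lies between the finger pads; the fingertips stand 14 mm ahead of it and the grasp point (between the pads) lies 5 mm behind it; y points along the fingers, x is the direction in which the jaws open and shut, and the axes are right-handed (so a half turn about y gives the same grasp; the last joint's range is limited). The gripper opens to 85 mm and grips with 20 to 120 N. Pads are 22 mm wide; open, the fingers measure 114 mm over their backs; the gripper's body (76 mm by 85 mm) begins 54 mm behind the grasp point. The pads swing forward as they close: fully open they stand 13 mm farther back than shut.
Start: joints at [-1.343, 0.591, 0.048, 1.609, -0.033, 0.943, -0.034], TCP at [0.229, 0.688, 0.245] pointing down, gripper open.
Joint ranges: [-2.69, 2.69], [-0.47, 2.24], [-1.27, 1.36], [0.19, 2.51], [-1.53, 4.68], [0.08, 2.07], [-3.09, 3.09]. Speed limits (rad/s): [2.57, 2.57, 3.14, 3.14, 3.14, 3.14, 3.14].

### API

Orientations are given as a 3x3 rotation matrix whose columns are the frame's x, y, z axes.
In Python, from cell import state, grab_frame, hand_in, cut_out, spot_point gives the robot as it stands.
- The arm moves only by the tool step_arm, never from a script. Its arguments are lists of equal length, an entry for each row: "dp": the shift along the tool's x, y, z in units of 100 mm (1.0 is 100 mm), a list of three; "rotation": the turn, a rotation vector about the tool's x, y, z in units of pi rad (1.0 is pi rad), a list of three; "hand": the opening, from 0 (shut) to 1 (fully open). In form: {"dp": [[x, y, z], ...], "rotation": [[rx, ry, rz], ...], "hand": [hand, ...]}. A call has 1 to 12 rows; each row is the pose to reach, as a shift and turn from the pose commanded when the call began, along the tool's axes at that moment, turning the shorter way round; what a row does not reach only later rows make up. A row lasts 1/10 s, in which the tool goes at most 50 mm and 8.59 degrees, less where a joint would pass 70% of its speed; a pose out of reach is approached as far as the arm can. A call with a number of a shift or a turn outside -1 to 1 is refused whole. A call with a gripper value outside its range is refused whole. The fingers move at their own pace and stop on an object; the grip force is fixed at half the most. Time passes only in rows, so rows that repeat a pose let the fingers close. It gives the time, the measured TCP pose, the force and the opening at its end, in the units of the state.
- state(): the state, without advancing time (a new reading comes with each control period).
- grab_frame(name): name is "scene" or "side" or "wrist"; returns a dict with "color" (400x640x3 uint8, red, green, blue), "vfov" (degrees; the focal length in pixels is half the picture's height over the tangent of half this angle, whatever the lens; pixels are square), "cx", "cy" (the principal point, pixels), "eye" and "attitude" of the camera in the world. Camera axes: x right, y up, looking along -z (the intrinsics and any distortion apply to the point x, -y, -z); pixel columns grow to the right and rows downward; lengths in m; the calibration is good to about 2 mm. A picture is of the moment at which its call begins. There is no depth.
- hand_in(): hands the job in, once; it reports no verdict.
Trained networks look in a picture, given as the dict that the camera call returned (one of the last four; its "shot" number tells which), for a name from the list of things; names that differ only in an ending like _2 or _b are one class to them, and where a whole thing is asked for, a point or a joint stands for the part that bears it (a point fixed in the world has none). Each returns a list of dicts, best first, with "p" (0 to 1); they miss things now and then, are a little off and sometimes report something else, mostly with a low value. They report only what shows in the picture. A call takes as long as a camera call. They do not tell look-alikes from the thing itself.
- cut_out(picture, target): "region" (400x640 bool, what is visible of it).
- spot_point(picture, target): "location" ([x, y, z] in m, in the coordinates of the camera as it stood for that picture, good to about 4 mm: a listed point, or the origin of a listed thing).
The state is a dict: "clock": time; "q": joint angles; "dq": joint speeds; "joint_torque": joint torques, N m; "position": TCP position; "tcp_rot": TCP orientation; "contact_force": force on the tool from outside, world axes, zero at the start; "torque": the same for the moment, N m; "finger_gap": finger opening in m.
Only numpy, scipy, OpenCV 4.12 (cv2) and the standard library are available. Lean on these libraries where they do the work, as an engineer would, in place of code of your own. Each camera call takes 0.05 s, during which the arm holds its last target.

## Working session

There is one attempt and no reset: what is moved stays moved. The work goes in short steps, Python scripts to look and compute and a tool call to move; the robot and the scene stay as the last step left them, time stands still between calls to the robot, and variables do not carry over. Pictures are saved under pics/ and viewed, and the job is handed in when it is done.

Besides the shell and the picture viewer there is one more tool, called after ">>>" by a JSON object that holds its "name" and its "arguments", one argument or row to a line. step_arm: Moves the arm, as the interface text tells. Shifts and turns lie within -1 to 1; 1 stands for 100 mm of shift or pi rad of turn. Its arguments: {"type":"object","properties":{"dp":{"type":"array","items":{"type":"array","items":{"type":"number"}}},"rotation":{"type":"array","items":{"type":"array","items":{"type":"number"}}},"hand":{"type":"array","items":{"type":"number"}}},"required":["dp","rotation","hand"]}

```bash
mkdir -p pics; ls; cat > h.py <<'E'
import numpy as np,cv2
from cell import *
def w(pic,p): return np.array(pic['eye'])+np.array(pic['attitude'])@np.array(p)
def save(pic,n): cv2.imwrite('pics/'+n,pic['color'][:,:,::-1])
def proj(pic,P):
    c=np.array(pic['attitude']).T@(np.array(P)-np.array(pic['eye'])); f=200/np.tan(np.radians(pic['vfov']/2))
    return pic['cx']+f*c[0]/-c[2], pic['cy']-f*c[1]/-c[2]
E
python3 - <<'E'
from h import *
np.set_printoptions(precision=4,suppress=True)
s=state(); print(s['clock'],s['position'],s['tcp_rot'],s['finger_gap'],s['contact_force'])
for n in ['scene','side']:
    p=grab_frame(n); save(p,n+'0.png'); print(n,{k:v for k,v in p.items() if k!='color'})
    for t in ['long_spring_mid','slim_stem_seat','short_spring_mid','thick_stem_seat']:
        for r in spot_point(p,t)[:4]:
            W=w(p,r['location']); print(t,round(r['p'],2),W,np.round(proj(p,W)))
E
```

```text
pics
0.0 [0.2284 0.6873 0.2441] [[ 0.3153 -0.0006 -0.949 ]
 [ 0.949  -0.0022  0.3153]
 [-0.0022 -1.     -0.0001]] 0.08531089712430825 [ 0.051   0.532  -0.8331]
scene {'vfov': 48.688452913740534, 'cx': 317.7652833652033, 'cy': 199.04010185146117, 'eye': array([1.1293, 0.7003, 0.6043]), 'attitude': array([[-0.7329, -0.3555,  0.58  ],
       [ 0.6802, -0.3998,  0.6144],
       [ 0.0134,  0.8449,  0.5348]]), 'shot': 1}
long_spring_mid 0.85 [ 0.4723 -0.2099  0.0349] [266. 158.]
slim_stem_seat 0.98 [0.6421 0.1959 0.031 ] [321. 253.]
slim_stem_seat 0.62 [0.6313 0.3348 0.0266] [376. 288.]
slim_stem_seat 0.61 [0.6131 0.0619 0.0349] [290. 218.]
slim_stem_seat 0.61 [0.4312 0.146  0.0168] [371. 210.]
short_spring_mid 0.56 [0.4294 0.1454 0.0153] [371. 210.]
thick_stem_seat 0.72 [ 0.6438 -0.1301  0.0304] [231. 191.]
side {'vfov': 56.03386957324943, 'cx': 319.5808519238031, 'cy': 199.69917929517942, 'eye': array([0.1896, 0.5186, 0.5375]), 'attitude': array([[-0.783 ,  0.3926, -0.4825],
       [-0.622 , -0.4962,  0.6057],
       [-0.0016,  0.7744,  0.6327]]), 'shot': 2}
long_spring_mid 0.59 [ 0.4765 -0.2109  0.0299] [415. 166.]
slim_stem_seat 0.97 [0.6262 0.333  0.031 ] [188. 275.]
slim_stem_seat 0.79 [0.644  0.2008 0.0294] [239. 229.]
slim_stem_seat 0.62 [0.6155 0.0673 0.0336] [295. 199.]
short_spring_mid 0.89 [0.4362 0.1464 0.016 ] [341. 268.]
thick_stem_seat 0.82 [ 0.6396 -0.1286  0.0294] [340. 158.]
```

View pics/scene0.png

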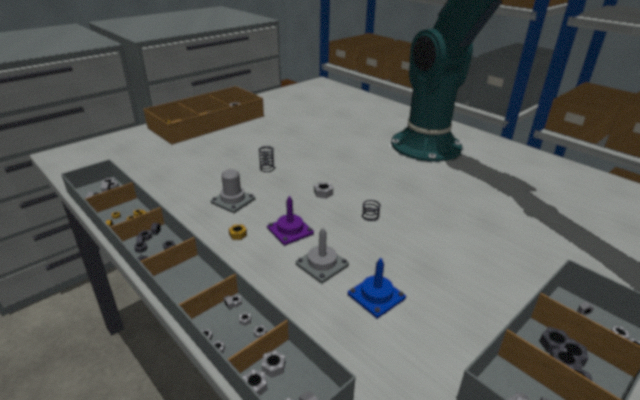

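View pics/side0.png

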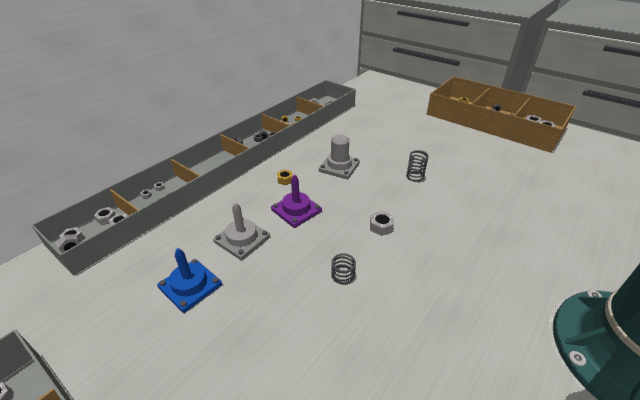

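Both views agree: grey slim stem at about (0.643, 0.198) (scene px 321,253; side 239,229), between the purple and blue look-alikes. The long spring is at about (0.474, -0.210) (scene px 266,158). I'll turn the tool to align it with the world axes while moving off.

>>> {"name": "step_arm", "arguments": {
  "dp": [
    [-0.3,0,-0.99],
    [-0.3,0,-0.99],
    [-0.3,0,-0.99],
    [-0.3,0,-0.99],
    [-0.3,0,-0.99],
    [-0.3,0,-0.99],
    [-0.3,0,-0.99],
    [-0.3,0,-0.99],
    [-0.3,0,-0.99],
    [-0.3,0,-0.99]
  ],
  "rotation": [
    [0,0.398,0],
    [0,0.398,0],
    [0,0.398,0],
    [0,0.398,0],
    [0,0.398,0],
    [0,0.398,0],
    [0,0.398,0],
    [0,0.398,0],
    [0,0.398,0],
    [0,0.398,0]
  ],
  "hand": [1,1,1,1,1,1,1,1,1,1]
}}

```text
clock: 1.5
position: [0.3128, 0.6285, 0.2453]
tcp_rot: [[1.0, 0.0, -0.0], [0.0, -0.0, 1.0], [0.0, -1.0, -0.0]]
contact_force: [-0.0, -0.3, 0.5]
finger_gap: 0.0853
```

>>> {"name": "step_arm", "arguments": {
  "dp": [
    [0.3,0,-0.4],
    [0.65,0,-0.75],
    [0.9,0,-1.0]
  ],
  "rotation": [
    [0,0,0],
    [0,0,0],
    [0,0,0]
  ],
  "hand": [1,1,1]
}}

```text
clock: 1.8
position: [0.4057, 0.5253, 0.2457]
tcp_rot: [[1.0, 0.002, 0.001], [-0.001, -0.001, 1.0], [0.002, -1.0, -0.001]]
contact_force: [0.2, -0.7, 0.8]
finger_gap: 0.0855
```

>>> {"name": "step_arm", "arguments": {
  "dp": [
    [0.3,0,-0.4],
    [0.6,0,-0.8],
    [0.8,0,-1.0]
  ],
  "rotation": [
    [0,0,0],
    [0,0,0],
    [0,0,0]
  ],
  "hand": [1,1,1]
}}

```text
clock: 2.1
position: [0.4861, 0.4229, 0.2459]
tcp_rot: [[1.0, 0.001, 0.005], [-0.005, -0.002, 1.0], [0.001, -1.0, -0.002]]
contact_force: [-0.3, 0.8, 0.4]
finger_gap: 0.0855
```

>>> {"name": "step_arm", "arguments": {
  "dp": [
    [0,0,-0.4],
    [0,0,-0.8],
    [0,0,-1.0]
  ],
  "rotation": [
    [0,0,0],
    [0,0,0],
    [0,0,0]
  ],
  "hand": [1,1,1]
}}

```text
clock: 2.4
position: [0.4834, 0.3237, 0.2455]
tcp_rot: [[1.0, -0.0, 0.004], [-0.004, -0.002, 1.0], [-0.0, -1.0, -0.002]]
contact_force: [0.3, 0.3, 0.2]
finger_gap: 0.0857
```

>>> {"name": "step_arm", "arguments": {
  "dp": [
    [0,0,-0.4],
    [0,0,-0.8],
    [0,0,-1.0]
  ],
  "rotation": [
    [0,0,0],
    [0,0,0],
    [0,0,0]
  ],
  "hand": [1,1,1]
}}

```text
clock: 2.7
position: [0.4829, 0.225, 0.2456]
tcp_rot: [[1.0, 0.0, 0.002], [-0.002, -0.001, 1.0], [0.0, -1.0, -0.001]]
contact_force: [0.7, 0.4, 0.2]
finger_gap: 0.0856
```

>>> {"name": "step_arm", "arguments": {
  "dp": [
    [0,0,-0.4],
    [0,0,-0.8],
    [0,0,-1.0]
  ],
  "rotation": [
    [0,0,0],
    [0,0,0],
    [0,0,0]
  ],
  "hand": [1,1,1]
}}

```text
clock: 3.0
position: [0.4829, 0.1253, 0.2457]
tcp_rot: [[1.0, 0.001, 0.002], [-0.002, -0.0, 1.0], [0.001, -1.0, -0.0]]
contact_force: [0.5, 0.1, 0.1]
finger_gap: 0.0854
```

>>> {"name": "step_arm", "arguments": {
  "dp": [
    [0,0,-0.4],
    [0,0,-0.8],
    [0,0,-1.0]
  ],
  "rotation": [
    [0,0,0],
    [0,0,0],
    [0,0,0]
  ],
  "hand": [1,1,1]
}}

```text
clock: 3.3
position: [0.4831, 0.0253, 0.2458]
tcp_rot: [[1.0, 0.001, 0.002], [-0.002, -0.0, 1.0], [0.001, -1.0, -0.0]]
contact_force: [0.2, 0.2, -0.2]
finger_gap: 0.0854
```

>>> {"name": "step_arm", "arguments": {
  "dp": [
    [0,0,-0.4],
    [0,0,-0.8],
    [0,0,-1.0]
  ],
  "rotation": [
    [0,0,0],
    [0,0,0],
    [0,0,0]
  ],
  "hand": [1,1,1]
}}

```text
clock: 3.6
position: [0.4833, -0.0748, 0.2459]
tcp_rot: [[1.0, 0.002, 0.002], [-0.002, -0.001, 1.0], [0.002, -1.0, -0.001]]
contact_force: [-0.1, 0.6, -0.5]
finger_gap: 0.0853
```

>>> {"name": "step_arm", "arguments": {
  "dp": [
    [-0.04,0.2,-0.4],
    [-0.08,0.4,-0.8],
    [-0.09,0.5,-1.0],
    [-0.09,0.5,-1.0]
  ],
  "rotation": [
    [0,0,0],
    [0,0,0],
    [0,0,0],
    [0,0,0]
  ],
  "hand": [1,1,1,1]
}}

```text
clock: 4.0
position: [0.4732, -0.1748, 0.1945]
tcp_rot: [[1.0, -0.001, 0.005], [-0.005, -0.001, 1.0], [-0.001, -1.0, -0.001]]
contact_force: [0.1, 0.5, 0.8]
finger_gap: 0.0857
```

```bash
python3 - <<'E'
from h import *
np.set_printoptions(precision=4,suppress=True)
s=state(); print(s['clock'],s['position'])
for n in ['wrist','side']:
    p=grab_frame(n); save(p,n+'1.png'); print(n,p['eye'])
    for t in ['long_spring_mid']:
        for r in spot_point(p,t)[:4]:
            W=w(p,r['location']); print(t,round(r['p'],2),W,np.round(proj(p,W)))
E
```

```text
4.0 [ 0.4732 -0.1748  0.1945]
wrist [ 0.4742 -0.0933  0.3237]
long_spring_mid 0.94 [ 0.4714 -0.2123  0.0298] [315. 222.]
side [0.1896 0.5186 0.5375]
long_spring_mid 0.83 [ 0.4753 -0.2102  0.031 ] [416. 166.]
```

View pics/wrist1.png

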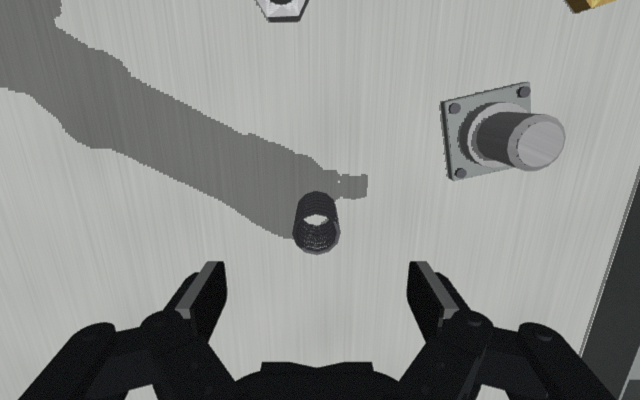

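Wrist view shows the spring upright at px (316,222), and the estimates agree at (0.473, -0.211). Next I centre over it and descend.

>>> {"name": "step_arm", "arguments": {
  "dp": [
    [0,0.2,-0.36],
    [0,0.5,-0.36],
    [0,0.8,-0.36],
    [0,0.8,-0.36]
  ],
  "rotation": [
    [0,0,0],
    [0,0,0],
    [0,0,0],
    [0,0,0]
  ],
  "hand": [1,1,1,1]
}}

```text
clock: 4.6
position: [0.4727, -0.2051, 0.1131]
tcp_rot: [[1.0, -0.005, -0.003], [0.003, 0.003, 1.0], [-0.005, -1.0, 0.003]]
contact_force: [-1.2, -0.2, 0.9]
finger_gap: 0.0853
```

```bash
python3 - <<'E'
from h import *
np.set_printoptions(precision=4,suppress=True)
s=state(); print(s['clock'],s['position'])
p=grab_frame('wrist'); save(p,'wrist2.png')
for r in spot_point(p,'long_spring_mid')[:4]:
    W=w(p,r['location']); print(round(r['p'],2),W,np.round(proj(p,W)))
print(proj(p,[*s['position'][:2],.064]))
E
```

```text
4.6 [ 0.4727 -0.2051  0.1131]
0.67 [ 0.4741 -0.2138  0.0318] [318. 229.]
(np.float64(316.2346722278642), np.float64(235.94425194829353))
```

View pics/wrist2.png

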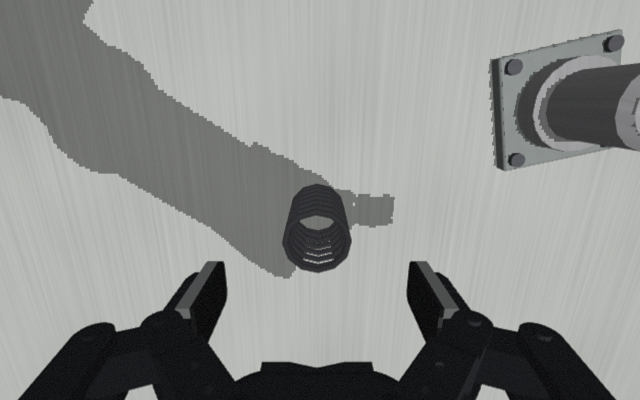

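Spring top ring at px (317,239), TCP axis projects at (316,236): centred to within 2 mm. Descend and close.

>>> {"name": "step_arm", "arguments": {
  "dp": [
    [0.01,0.25,0],
    [0.01,0.5,0],
    [0.01,0.7,0],
    [0.01,0.8,0],
    [0.01,0.8,0],
    [0.01,0.8,0]
  ],
  "rotation": [
    [0,0,0],
    [0,0,0],
    [0,0,0],
    [0,0,0],
    [0,0,0],
    [0,0,0]
  ],
  "hand": [1,1,1,1,1,1]
}}

```text
clock: 5.3
position: [0.4758, -0.2079, 0.0365]
tcp_rot: [[1.0, 0.002, -0.0], [0.0, -0.001, 1.0], [0.002, -1.0, -0.001]]
contact_force: [-0.1, -0.1, -0.2]
finger_gap: 0.0855
```

>>> {"name": "step_arm", "arguments": {
  "dp": [
    [0,0,0],
    [0,0,0],
    [0,0,0],
    [0,0,0],
    [0,0,0],
    [0,0,0],
    [0,0,0],
    [0,0,0]
  ],
  "rotation": [
    [0,0,0],
    [0,0,0],
    [0,0,0],
    [0,0,0],
    [0,0,0],
    [0,0,0],
    [0,0,0],
    [0,0,0]
  ],
  "hand": [0.8,0.7,0.6,0.5,0.4,0.3,0.2,0.2]
}}

```text
clock: 6.1
position: [0.4747, -0.2077, 0.036]
tcp_rot: [[1.0, 0.0, 0.001], [-0.001, 0.0, 1.0], [0.0, -1.0, 0.0]]
contact_force: [-1.3, 1.3, 6.4]
finger_gap: 0.0418
```

>>> {"name": "step_arm", "arguments": {
  "dp": [
    [0,0,0],
    [0,0,0],
    [0,-0.2,0],
    [0,-0.5,0],
    [0,-0.9,0],
    [0,-1,0],
    [0,-1,0]
  ],
  "rotation": [
    [0,0,0],
    [0,0,0],
    [0,0,0],
    [0,0,0],
    [0,0,0],
    [0,0,0],
    [0,0,0]
  ],
  "hand": [0,0,0,0,0,0,0]
}}

```text
clock: 6.8
position: [0.4758, -0.208, 0.1367]
tcp_rot: [[1.0, 0.003, 0.0], [-0.0, -0.001, 1.0], [0.003, -1.0, -0.001]]
contact_force: [0.1, 0.1, -0.8]
finger_gap: 0.0418
```

```bash
python3 - <<'E'
from h import *
np.set_printoptions(precision=4,suppress=True)
s=state(); print(s['clock'],s['position'])
for n in ['wrist','side']:
  p=grab_frame(n); save(p,n+'3.png')
  for r in spot_point(p,'long_spring_mid')[:4]:
    W=w(p,r['location']); print(round(r['p'],2),W,np.round(proj(p,W)))
a=cv2.imread('pics/wrist3.png');b=cv2.imread('pics/side3.png')[20:220,300:620]
cv2.imwrite('pics/c3.png',np.vstack([cv2.resize(a,(480,300)),cv2.resize(b,(480,300))]))
E
```

```text
6.8 [ 0.4758 -0.208   0.1367]
0.58 [ 0.4761 -0.2115  0.1299] [316. 278.]
0.64 [ 0.4768 -0.21    0.1289] [422. 129.]
```

View pics/c3.png

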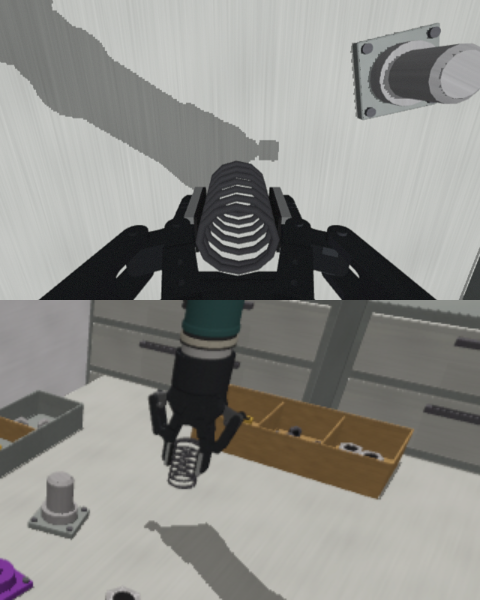

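Spring held upright between the pads (about 5 mm below the TCP). Carry it to the grey stem, high.

>>> {"name": "step_arm", "arguments": {
  "dp": [
    [0.1,-0.2,0.2],
    [0.2,-0.4,0.5],
    [0.3,-0.5,0.8],
    [0.4,-0.5,1.0]
  ],
  "rotation": [
    [0,0,0],
    [0,0,0],
    [0,0,0],
    [0,0,0]
  ],
  "hand": [0,0,0,0]
}}

```text
clock: 7.4
position: [0.5153, -0.1055, 0.1851]
tcp_rot: [[1.0, -0.0, -0.001], [0.001, 0.001, 1.0], [-0.0, -1.0, 0.001]]
contact_force: [-0.0, 0.2, -0.3]
finger_gap: 0.0414
```

>>> {"name": "step_arm", "arguments": {
  "dp": [
    [0.13,0,0.3],
    [0.26,0,0.65],
    [0.4,0,1.0]
  ],
  "rotation": [
    [0,0,0],
    [0,0,0],
    [0,0,0]
  ],
  "hand": [0,0,0]
}}

```text
clock: 7.7
position: [0.5542, -0.0067, 0.1837]
tcp_rot: [[1.0, -0.003, 0.001], [-0.001, -0.0, 1.0], [-0.003, -1.0, -0.0]]
contact_force: [-0.1, 0.3, -1.4]
finger_gap: 0.0417
```

>>> {"name": "step_arm", "arguments": {
  "dp": [
    [0.13,0,0.3],
    [0.26,0,0.65],
    [0.4,0,1.0]
  ],
  "rotation": [
    [0,0,0],
    [0,0,0],
    [0,0,0]
  ],
  "hand": [0,0,0]
}}

```text
clock: 8.0
position: [0.5942, 0.0933, 0.1834]
tcp_rot: [[1.0, -0.003, 0.001], [-0.001, -0.001, 1.0], [-0.003, -1.0, -0.001]]
contact_force: [0.0, -0.5, -1.0]
finger_gap: 0.0417
```

>>> {"name": "step_arm", "arguments": {
  "dp": [
    [0.13,0,0.3],
    [0.26,0,0.6],
    [0.35,0,0.8],
    [0.4,0,0.9],
    [0.4,0,0.9],
    [0.4,0,0.9]
  ],
  "rotation": [
    [0,0,0],
    [0,0,0],
    [0,0,0],
    [0,0,0],
    [0,0,0],
    [0,0,0]
  ],
  "hand": [0,0,0,0,0,0]
}}

```text
clock: 8.6
position: [0.6341, 0.1803, 0.1844]
tcp_rot: [[1.0, -0.002, 0.002], [-0.002, -0.002, 1.0], [-0.002, -1.0, -0.002]]
contact_force: [-0.1, -0.4, -1.8]
finger_gap: 0.0419
```

```bash
cat > look.py <<'E'
from h import *
import sys
np.set_printoptions(precision=4,suppress=True)
tag=sys.argv[1]
s=state(); print(s['clock'],s['position'],s['finger_gap'])
ims=[]
for n in ['wrist','side','scene']:
  p=grab_frame(n); save(p,n+tag+'.png'); ims.append(p['color'][:,:,::-1])
  for t in ['long_spring_mid','slim_stem_seat']:
   for r in spot_point(p,t)[:4]:
    W=w(p,r['location']); print(n,t,round(r['p'],2),W,np.round(proj(p,W)))
  print('tcp px',proj(p,s['position']),'seat',proj(p,[.643,.198,.03]),'tip',proj(p,[.643,.198,.095]))
c=[cv2.resize(ims[0],(480,300)),cv2.resize(np.ascontiguousarray(ims[1][120:300,120:360]),(400,300)),cv2.resize(np.ascontiguousarray(ims[2][120:300,200:440]),(400,300))]
cv2.imwrite('pics/c'+tag+'.png',np.vstack([np.hstack([c[1],c[2]]),np.hstack([c[0],np.zeros((300,320,3),np.uint8)])]))
E
python3 look.py 4
```

```text
8.6 [0.6341 0.1803 0.1844] 0.04188907558072944
wrist long_spring_mid 0.98 [0.6346 0.1773 0.1804] [317. 280.]
wrist slim_stem_seat 0.81 [0.6145 0.064  0.0345] [298. 297.]
wrist slim_stem_seat 0.69 [0.6422 0.198  0.0284] [325. 170.]
tcp px (np.float64(315.5771456424914), np.float64(279.1769320893013)) seat (np.float64(326.02927676669543), np.float64(170.176751873118)) tip (np.float64(328.4034908271927), np.float64(189.99946146202862))
side long_spring_mid 0.69 [0.6373 0.1763 0.1789] [240. 160.]
side slim_stem_seat 0.95 [0.646  0.2032 0.0284] [237. 230.]
side slim_stem_seat 0.81 [0.6147 0.0625 0.0328] [297. 199.]
side slim_stem_seat 0.55 [0.6262 0.3328 0.0304] [188. 275.]
tcp px (np.float64(239.3762654099855), np.float64(159.38387327806416)) seat (np.float64(240.29490544035056), np.float64(228.32206700545134)) tip (np.float64(235.53291596848211), np.float64(202.71511729543744))
scene long_spring_mid 0.76 [0.633  0.1766 0.181 ] [319. 184.]
scene slim_stem_seat 0.97 [0.6408 0.1991 0.0346] [322. 252.]
scene slim_stem_seat 0.85 [0.63   0.3351 0.0274] [377. 287.]
scene slim_stem_seat 0.81 [0.6141 0.0603 0.0337] [289. 218.]
tcp px (np.float64(319.6748055892819), np.float64(183.54254846520618)) seat (np.float64(321.23289004808265), np.float64(253.93318220496207)) tip (np.float64(321.81954987265163), np.float64(228.01772595525782))
```

View pics/c4.png

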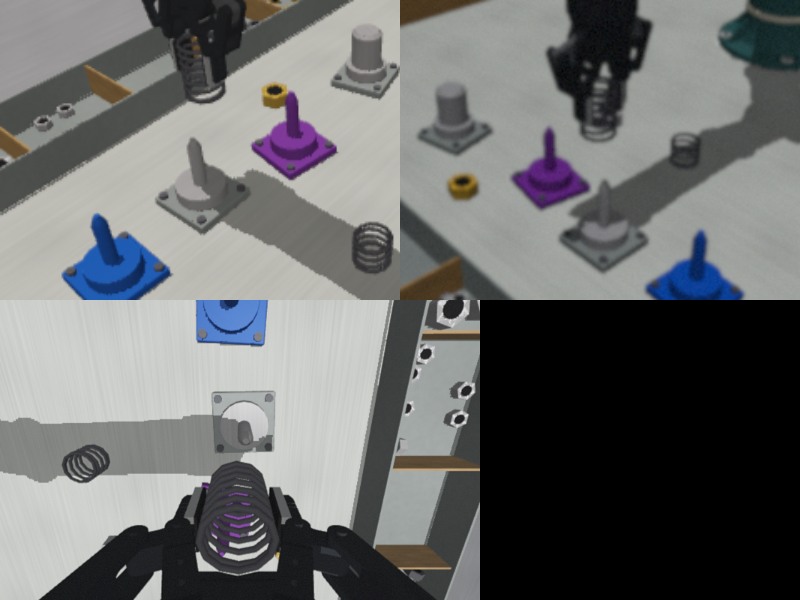

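Tip projections match the pictures (side 236,203; scene 322,228), so the stem is at (0.643, 0.198). Held spring centre is at (0.635, 0.177). Shift over it and come down to just above the tip.

>>> {"name": "step_arm", "arguments": {
  "dp": [
    [0.08,0,0.1],
    [0.08,0,0.21],
    [0.08,0.1,0.21],
    [0.08,0.3,0.21],
    [0.08,0.4,0.21],
    [0.08,0.4,0.21],
    [0.08,0.4,0.21]
  ],
  "rotation": [
    [0,0,0],
    [0,0,0],
    [0,0,0],
    [0,0,0],
    [0,0,0],
    [0,0,0],
    [0,0,0]
  ],
  "hand": [0,0,0,0,0,0,0]
}}

```text
clock: 9.75
position: [0.6429, 0.2031, 0.145]
tcp_rot: [[1.0, -0.0, 0.0], [-0.0, -0.0, 1.0], [-0.0, -1.0, -0.0]]
contact_force: [0.2, 0.4, -1.4]
finger_gap: 0.0417
```

```bash
python3 look.py 5; python3 - <<'E'
import cv2,numpy as np
a=cv2.imread('pics/side5.png')[140:260,170:310];b=cv2.imread('pics/scene5.png')[150:280,250:400];c=cv2.imread('pics/wrist5.png')[150:350,200:440]
cv2.imwrite('pics/d5.png',np.hstack([cv2.resize(a,(400,343),interpolation=2),cv2.resize(b,(396,343),interpolation=2)]))
cv2.imwrite('pics/e5.png',cv2.resize(c,(720,600),interpolation=2))
E
```

```text
9.75 [0.6429 0.2031 0.145 ] 0.04171347479557903
wrist long_spring_mid 0.58 [0.6403 0.2007 0.1383] [310. 276.]
wrist slim_stem_seat 0.95 [0.6417 0.2004 0.0302] [315. 205.]
wrist slim_stem_seat 0.63 [0.6154 0.0641 0.0317] [287. 341.]
wrist slim_stem_seat 0.58 [0.6262 0.3346 0.0328] [291.  20.]
tcp px (np.float64(315.5766634909259), np.float64(279.16459516237217)) seat (np.float64(316.19179530909577), np.float64(207.9904784638435)) tip (np.float64(316.01794425906826), np.float64(242.52847527149783))
side long_spring_mid 0.65 [0.6465 0.197  0.1393] [231. 182.]
side slim_stem_seat 0.92 [0.6453 0.2039 0.0299] [237. 229.]
side slim_stem_seat 0.86 [0.6265 0.3329 0.0281] [188. 276.]
side slim_stem_seat 0.76 [0.6146 0.0636 0.0311] [297. 199.]
tcp px (np.float64(229.27373328498942), np.float64(182.20981396823007)) seat (np.float64(240.29490544035056), np.float64(228.32206700545134)) tip (np.float64(235.53291596848211), np.float64(202.71511729543744))
scene long_spring_mid 0.97 [0.6429 0.1979 0.1428] [322. 208.]
scene slim_stem_seat 0.95 [0.6297 0.3353 0.0291] [377. 286.]
scene slim_stem_seat 0.81 [0.6136 0.0631 0.0346] [290. 218.]
scene slim_stem_seat 0.6 [0.6412 0.1992 0.0321] [322. 253.]
tcp px (np.float64(324.2003930411112), np.float64(207.6910171158675)) seat (np.float64(321.23289004808265), np.float64(253.93318220496207)) tip (np.float64(321.81954987265163), np.float64(228.01772595525782))
```

View pics/d5.png

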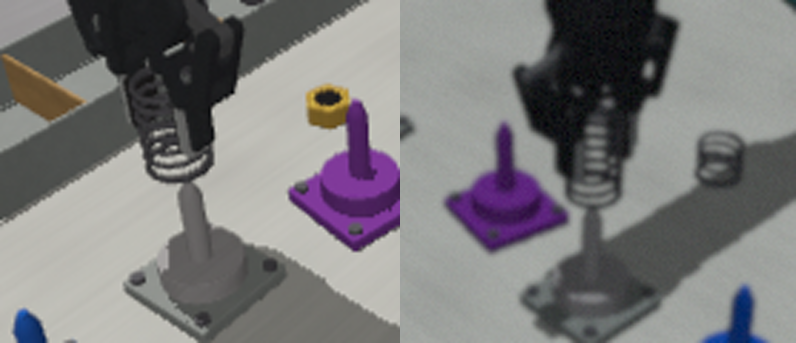

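View pics/e5.png

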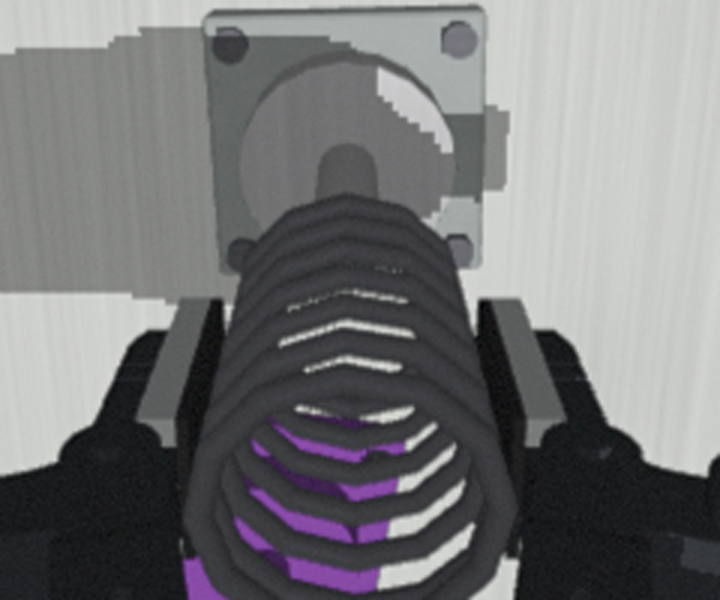

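```bash
python3 - <<'E'
from h import *
for n in ['wrist','side','scene']:
  p=grab_frame(n)
  for P in ([.643,.200,.1405-.032],[.643,.200,.1405+.032]): print(n,np.round(proj(p,P),1))
E
```

```text
wrist [315.6 249.4]
wrist [315.2 323.8]
side [233.6 197.6]
side [228.2 168.4]
scene [322.7 222.8]
scene [323.3 194.7]
```

Ring projections match within about 1 mm and the spring is vertical. Thread it on slowly, with a 2 mm y correction.

>>> {"name": "step_arm", "arguments": {
  "dp": [
    [0,0,-0.02],
    [0,0.05,-0.02],
    [0,0.1,-0.02],
    [0,0.16,-0.02],
    [0,0.22,-0.02],
    [0,0.28,-0.02],
    [0,0.34,-0.02],
    [0,0.4,-0.02]
  ],
  "rotation": [
    [0,0,0],
    [0,0,0],
    [0,0,0],
    [0,0,0],
    [0,0,0],
    [0,0,0],
    [0,0,0],
    [0,0,0]
  ],
  "hand": [0,0,0,0,0,0,0,0]
}}

```text
clock: 11.15
position: [0.6429, 0.2012, 0.1047]
tcp_rot: [[1.0, -0.0, 0.0], [-0.0, -0.0, 1.0], [-0.0, -1.0, -0.0]]
contact_force: [0.1, -0.4, -1.7]
finger_gap: 0.042
```

>>> {"name": "step_arm", "arguments": {
  "dp": [
    [0,0.05,0],
    [0,0.1,0],
    [0,0.15,0],
    [0,0.2,0],
    [0,0.25,0],
    [0,0.3,0],
    [0,0.32,0],
    [0,0.32,0]
  ],
  "rotation": [
    [0,0,0],
    [0,0,0],
    [0,0,0],
    [0,0,0],
    [0,0,0],
    [0,0,0],
    [0,0,0],
    [0,0,0]
  ],
  "hand": [0,0,0,0,0,0,0,0]
}}

```text
clock: 11.95
position: [0.6428, 0.2011, 0.0729]
tcp_rot: [[1.0, -0.001, 0.0], [-0.0, -0.0, 1.0], [-0.001, -1.0, -0.0]]
contact_force: [0.1, -0.6, -0.2]
finger_gap: 0.042
```

>>> {"name": "step_arm", "arguments": {
  "dp": [
    [0,0.02,0],
    [0,0.04,0],
    [0,0.05,0],
    [0,0.05,0]
  ],
  "rotation": [
    [0,0,0],
    [0,0,0],
    [0,0,0],
    [0,0,0]
  ],
  "hand": [0,0,0,0]
}}

```text
clock: 12.35
position: [0.6429, 0.2012, 0.0682]
tcp_rot: [[1.0, -0.0, 0.0], [-0.0, -0.0, 1.0], [-0.0, -1.0, -0.0]]
contact_force: [0.5, -0.2, -1.2]
finger_gap: 0.0416
```

>>> {"name": "step_arm", "arguments": {
  "dp": [
    [0,0.01,0],
    [0,0.02,0],
    [0,0.02,0],
    [0,0.02,0]
  ],
  "rotation": [
    [0,0,0],
    [0,0,0],
    [0,0,0],
    [0,0,0]
  ],
  "hand": [0,0,0,0]
}}

```text
clock: 12.75
position: [0.6429, 0.2013, 0.0663]
tcp_rot: [[1.0, -0.0, 0.0], [-0.0, 0.0, 1.0], [-0.0, -1.0, 0.0]]
contact_force: [0.2, 0.3, -1.7]
finger_gap: 0.0418
```

>>> {"name": "step_arm", "arguments": {
  "dp": [
    [0,0.01,0],
    [0,0.01,0],
    [0,0.01,0]
  ],
  "rotation": [
    [0,0,0],
    [0,0,0],
    [0,0,0]
  ],
  "hand": [0,0,0]
}}

```text
clock: 13.05
position: [0.6431, 0.2013, 0.0661]
tcp_rot: [[1.0, 0.0, 0.0], [-0.0, 0.0, 1.0], [0.0, -1.0, 0.0]]
contact_force: [-1.8, -0.6, 6.0]
finger_gap: 0.042
```

>>> {"name": "step_arm", "arguments": {
  "dp": [
    [0,0.01,0],
    [0,0.01,0],
    [0,0.01,0]
  ],
  "rotation": [
    [0,0,0],
    [0,0,0],
    [0,0,0]
  ],
  "hand": [0,0,0]
}}

```text
clock: 13.35
position: [0.6431, 0.2013, 0.0661]
tcp_rot: [[1.0, -0.0, 0.0], [-0.0, 0.001, 1.0], [-0.0, -1.0, 0.001]]
contact_force: [-3.1, -0.2, 10.8]
finger_gap: 0.0413
```

```bash
python3 look.py 6; python3 - <<'E'
import cv2,numpy as np
a=cv2.imread('pics/side6.png')[140:260,170:310];b=cv2.imread('pics/scene6.png')[150:280,250:400]
cv2.imwrite('pics/d6.png',np.hstack([cv2.resize(a,(400,343),interpolation=2),cv2.resize(b,(396,343),interpolation=2)]))
E
```

```text
13.35 [0.6431 0.2013 0.0661] 0.041347688202156514
wrist long_spring_mid 0.97 [0.6426 0.1981 0.0626] [315. 281.]
wrist slim_stem_seat 0.78 [0.6419 0.2001 0.0307] [314. 248.]
tcp px (np.float64(315.56737237011754), np.float64(279.13710668798035)) seat (np.float64(315.6412434396792), np.float64(250.2206349350284)) tip (np.float64(315.13333070637293), np.float64(327.4187324964207))
side long_spring_mid 0.71 [0.6448 0.1986 0.0604] [237. 217.]
side slim_stem_seat 0.91 [0.6272 0.3328 0.0322] [187. 274.]
side slim_stem_seat 0.69 [0.6442 0.204  0.0292] [238. 230.]
side slim_stem_seat 0.61 [0.6157 0.0649 0.0284] [296. 201.]
tcp px (np.float64(236.38923298290194), np.float64(215.36920638687008)) seat (np.float64(240.29490544035056), np.float64(228.32206700545134)) tip (np.float64(235.53291596848211), np.float64(202.71511729543744))
scene long_spring_mid 0.92 [0.644  0.1967 0.0621] [321. 241.]
scene slim_stem_seat 0.85 [0.6153 0.0629 0.0327] [289. 219.]
scene slim_stem_seat 0.62 [0.6281 0.3351 0.0277] [377. 286.]
scene slim_stem_seat 0.56 [0.6413 0.2001 0.0287] [323. 255.]
tcp px (np.float64(322.6539952145167), np.float64(240.5806991529017)) seat (np.float64(321.23289004808265), np.float64(253.93318220496207)) tip (np.float64(321.81954987265163), np.float64(228.01772595525782))
```

View pics/d6.png

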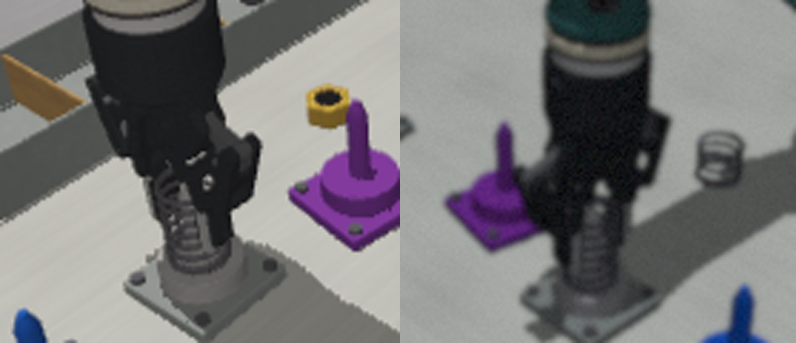

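Contact (10.8 N) came at the expected height with spring mid at 0.062, i.e. on the flange. Ease off and release.

>>> {"name": "step_arm", "arguments": {
  "dp": [
    [0,-0.01,0],
    [0,-0.01,0],
    [0,-0.01,0],
    [0,-0.01,0],
    [0,-0.01,0],
    [0,-0.01,0],
    [0,-0.01,0],
    [0,-0.01,0],
    [0,-0.01,0],
    [0,-0.01,0]
  ],
  "rotation": [
    [0,0,0],
    [0,0,0],
    [0,0,0],
    [0,0,0],
    [0,0,0],
    [0,0,0],
    [0,0,0],
    [0,0,0],
    [0,0,0],
    [0,0,0]
  ],
  "hand": [0,0.5,0.55,0.6,0.7,0.8,0.9,1,1,1]
}}

```text
clock: 14.8
position: [0.643, 0.2012, 0.0653]
tcp_rot: [[1.0, 0.0, 0.0], [-0.0, 0.0, 1.0], [0.0, -1.0, 0.0]]
contact_force: [0.2, 0.3, 0.6]
finger_gap: 0.0855
```

```bash
python3 look.py 7
```

```text
14.8 [0.643  0.2012 0.0653] 0.08552341152412285
wrist long_spring_mid 0.92 [0.6424 0.1982 0.0597] [314. 278.]
wrist slim_stem_seat 0.71 [0.6425 0.2021 0.0297] [315. 244.]
tcp px (np.float64(315.584597273489), np.float64(279.21745771883667)) seat (np.float64(315.79957062301077), np.float64(250.72201571892182)) tip (np.float64(315.4028568922846), np.float64(328.75810784436874))
side long_spring_mid 0.61 [0.646 0.198 0.062] [237. 215.]
side slim_stem_seat 0.89 [0.6452 0.2038 0.032 ] [237. 229.]
side slim_stem_seat 0.89 [0.629  0.332  0.0314] [187. 274.]
side slim_stem_seat 0.84 [0.6152 0.0653 0.0302] [296. 200.]
tcp px (np.float64(236.49484520034974), np.float64(215.6591381283502)) seat (np.float64(240.29490544035056), np.float64(228.32206700545134)) tip (np.float64(235.53291596848211), np.float64(202.71511729543744))
scene long_spring_mid 0.95 [0.6398 0.1974 0.0628] [322. 240.]
scene long_spring_mid 0.36 [0.4312 0.1465 0.016 ] [371. 210.]
scene slim_stem_seat 0.92 [0.6298 0.3342 0.0284] [376. 286.]
scene slim_stem_seat 0.76 [0.6139 0.0614 0.033 ] [289. 219.]
scene slim_stem_seat 0.6 [0.6398 0.1995 0.0299] [323. 254.]
tcp px (np.float64(322.6651249506563), np.float64(240.83611121564005)) seat (np.float64(321.23289004808265), np.float64(253.93318220496207)) tip (np.float64(321.81954987265163), np.float64(228.01772595525782))
```

View pics/c7.png

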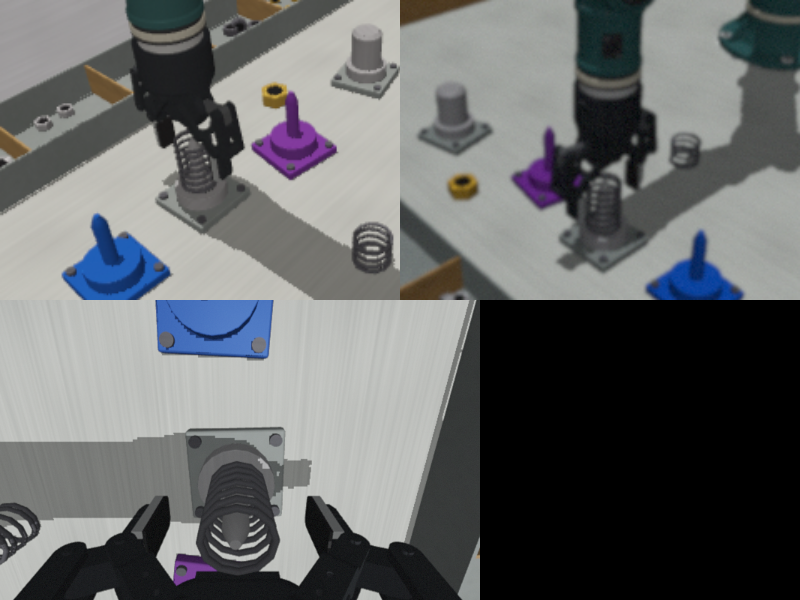

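Released: the spring stands on the flange around the stem (wrist view, stem visible inside the coil) and the jaws clear it. Rise straight up.

>>> {"name": "step_arm", "arguments": {
  "dp": [
    [0,-0.1,0],
    [0,-0.3,0],
    [0,-0.5,0],
    [0,-0.8,0],
    [0,-1,0],
    [0,-1,0],
    [0,-1,0]
  ],
  "rotation": [
    [0,0,0],
    [0,0,0],
    [0,0,0],
    [0,0,0],
    [0,0,0],
    [0,0,0],
    [0,0,0]
  ],
  "hand": [1,1,1,1,1,1,1]
}}

```text
clock: 15.95
position: [0.643, 0.2013, 0.1659]
tcp_rot: [[1.0, 0.001, 0.0], [-0.0, 0.001, 1.0], [0.001, -1.0, 0.001]]
contact_force: [-0.4, -0.1, 0.6]
finger_gap: 0.085
```

```bash
python3 look.py 8
```

```text
15.95 [0.643  0.2013 0.1659] 0.08502152754589579
wrist long_spring_mid 0.89 [0.6435 0.1966 0.0636] [317. 213.]
wrist slim_stem_seat 0.92 [0.6169 0.061  0.0338] [290. 329.]
wrist slim_stem_seat 0.83 [0.6247 0.3345 0.0315] [291.  24.]
tcp px (np.float64(315.5579459777398), np.float64(279.188999624811)) seat (np.float64(315.9076662558436), np.float64(198.40815889097667)) tip (np.float64(315.79323016821075), np.float64(227.04482648518038))
side long_spring_mid 0.68 [0.6449 0.1996 0.0611] [237. 216.]
side slim_stem_seat 0.97 [0.6283 0.3339 0.0308] [187. 275.]
side slim_stem_seat 0.65 [0.6464 0.202  0.0323] [237. 228.]
side slim_stem_seat 0.58 [0.6176 0.0671 0.0271] [295. 201.]
tcp px (np.float64(228.15013847739928), np.float64(171.931226500487)) seat (np.float64(240.29490544035056), np.float64(228.32206700545134)) tip (np.float64(235.53291596848211), np.float64(202.71511729543744))
scene long_spring_mid 0.87 [0.6438 0.1964 0.0634] [321. 241.]
scene slim_stem_seat 0.85 [0.6133 0.0606 0.0329] [289. 218.]
scene slim_stem_seat 0.84 [0.6411 0.1979 0.0293] [322. 254.]
scene slim_stem_seat 0.65 [0.6295 0.3335 0.0285] [376. 286.]
tcp px (np.float64(323.75177474637434), np.float64(197.95229386346952)) seat (np.float64(321.23289004808265), np.float64(253.93318220496207)) tip (np.float64(321.81954987265163), np.float64(228.01772595525782))
```

View pics/c8.png

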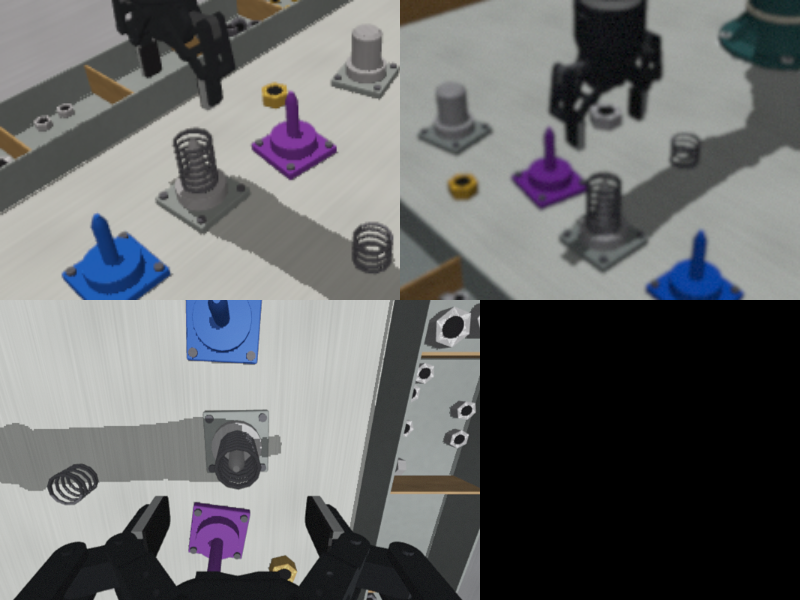

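The spring stands upright around the grey stem, flat on the flange; the gripper is clear and the short spring is untouched.

```bash
python3 -c "
from cell import *
print(hand_in())"
```

```text
the job is handed in; nothing more can be done
None
```

The long spring is threaded over the grey slim stem, resting on the flange and released. The job was handed in at about 16 s of the 38 s allowed; `hand_in` reports no verdict.

- **How it went on:** I gripped the spring around its outside and carried it high to the stem. I lowered it at no more than about 60 mm/s until it touched the flange with about 11 N. Then I eased off by 1 mm, opened the gripper and rose straight up.
- **Position:** The last three camera views put the spring's centre 1–2 mm from the stem axis. It is 31–34 mm above the flange, inside the 28–35 mm band, and looks upright in all views.
- **Bystanders:** The short spring still stands at its original place in the pictures. I did not re-measure it with a dedicated detection.
- **Gripper:** It ended fully open about 100 mm higher, with no contact force.
- **Disagreements:** No check failed. The position estimates differed by up to about 5 mm between cameras, within their stated accuracy, and the networks also flagged the purple and blue look-alikes, which I ruled out by colour.

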